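Carry two muffins on their carrier with the lifter

TASK

Take the lifter with the wooden grip out of its stand, push its steel prong through the eye on top of the muffin carrier, and raise the carrier well clear of the counter, about a hand's width (some 80 mm), hanging on the prong. Finish while still holding it up by the lifter: the carrier level and still, both muffins in their places on it. The gripper must not touch the carrier or the muffins, and the shaker, honey jar and espresso cup are to be left where they are.

Things in the scene. Friction and masses are not known exactly. Their poses are not given: they have to be found in the camera images.
- carrier: loose muffin carrier, about 250 g empty: wooden board 92 (x) x 230 (y) x 10 mm thick with a steel rim up to 18 mm, an 8 mm steel stalk in the middle, a lifting eye on top. Origin: centre of the board's underside; z up; long side along y. The loaded carrier balances under the eye, so it hangs about level by itself
- eye (a point): centre of the carrier's lifting eye, 115 mm above the carrier's underside on its middle axis. The eye is an upright ring of 8 mm round wire in the carrier's y-z plane: opening 24 mm, outside 40 mm across; its hole runs along the carrier's x axis and may be entered from either side
- muffin_a: muffin (about 85 g, 79 mm wide, 76 mm high) standing loose on the carrier board about 64 mm to the carrier's +y from the stalk. Origin: centre of its underside; its top is 86 mm above the carrier's underside
- muffin_b: muffin (about 85 g, 79 mm wide, 75 mm high) standing loose on the carrier board about 64 mm to the carrier's -y from the stalk. Origin: centre of its underside
- lifter: loose L-shaped lifter, 120 g, upright in its stand. Origin: where the shank's axis meets the prong's; z up the shank, x along the prong. Square wooden grip 24 x 24 mm, sides along x and y, from z = 55 to 125 mm; below it a 10 mm round steel shank; at its foot an 8 mm round steel prong out to x = 58 mm that then turns up slightly (tip centre x = 66, z = 5 mm)
- lifter_grip (a point): centre of the lifter's square wooden grip, 90 mm above the lifter's origin: the place to grasp from above
- lifter_tip (a point): tip of the lifter's prong, at x = 66, z = 5 mm in the lifter's frame
- prong_near (a point): point on the prong's axis 22 mm from the shank's axis
- prong_far (a point): point on the prong's axis 46 mm from the shank's axis
- stand: fixed stand: foot 100 x 70 x 10 mm, two upright metal plates (|y| = 7 to 15, x = -30 to 46, top z = 105 mm), open upward and to +x, closed at -x. Origin: on its centre line at the counter. The lifter's grip rests on the plates, shank and prong in the 14 mm gap, prong to the stand's +x, lifter origin 50 mm above the counter; draw it straight up 65 mm or more to clear
- shaker: bystander: glass salt shaker, 44 mm wide, 90 mm high; origin at the centre of its underside
- honey: bystander: honey jar, 72 mm wide, 101 mm high; origin at the centre of its underside
- cup: bystander: white espresso cup, 63 x 88 x 53 mm high; origin at the centre of its underside
Not all that is in view belongs to the job. Leave any blue look-alike of the muffin_b alone.

How it is judged:
By the outcome, as a careful person would: the job done as asked, in the order asked, and still so for the second after the job is handed in, while the arm keeps its last pose, push and grip.
It also fails if it takes over 51 s, if anything falls off the work surface, if the arm or the gripper's body presses on something with over 40 N, if the wrist force passes 120 N, or if a joint passes its speed limit or range.

ROBOT

A 7-joint arm with a two-finger parallel gripper is mounted at the origin on a cart in front of the work surface, level with it; the furniture and walls round the work are solid. World frame = base frame: x ahead of the robot, y to its left, z up, the work surface at z = 0. Lengths are in m, angles in degrees, forces in N, time in s.
With the tool pointing down it reaches from about 0.425 to 0.875 m from the base axis. Payload 4.7 kg.
Tool frame: the origin (TCP) lies between the finger pads; the fingertips stand env.finger_overhang ahead of it and the grasp point (between the pads) lies 5 mm behind it (env.finger_overhang is the distance from the TCP to the fingertips, in m); z points along the fingers, y is the line along which they close (so a half turn about z gives the same grasp; the last joint's range is limited). The gripper opens to 87 mm and grips with 3 to 60 N. Pads are 19 mm wide; open, the fingers measure 117 mm over their backs; the gripper's body (75 mm by 190 mm) begins 51 mm behind the grasp point.
Start: joints at [-68.749, 18.392, -4.016, 83.108, 1.295, 78.541, -3.26], TCP at [0.227, 0.609, 0.237] pointing down, gripper open.
Joint ranges: [-163.93, 163.93], [-17.29, 119.83], [-79.2, 71.16], [3.27, 140.29], [-89.18, 269.18], [5.43, 117.66], [-154.24, 154.24]. Speed limits (degrees/s): [147.25, 147.25, 180, 180, 180, 180, 180].

INTERFACE

Orientations are given as [roll, pitch, yaw] about the fixed x, y, z axes, in that order (R = Rz(yaw) Ry(pitch) Rx(roll)).
In Python, from cell import telemetry, eyes, env, models gives the robot as it stands. The module is installed in compiled form; this text tells all that it offers.
- The arm moves only by the tool drive_tool, never from a script. Its arguments are lists of equal length, an entry for each row: "angular": the turn, a rotation vector about the tool's x, y, z in rad, a list of three; "delta_pos": the shift along the tool's x, y, z in cm, a list of three; "gripper": the finger opening in cm, from 0 to 8.7. A call has 1 to 20 rows; each row shifts and turns the commanded pose from where the row before left it, along the tool's axes as they then stand; what a row does not reach is not made up. A row lasts 1/10 s, in which the tool goes at most 50 mm and 8.59 degrees, less where a joint would pass 70% of its speed; a pose out of reach is approached as far as the arm can. A call with a gripper value outside its range is refused whole. The fingers move at their own pace and stop on an object; "squeeze" is the grip in N (left out, the last holds). Time passes only in rows, so rows that do not move let the fingers close. It gives the time, the measured TCP pose, the force, the opening and the grip force at its end, in the units of the state.
- telemetry.get_obs(): the state, without advancing time (a new reading comes with each control period).
- eyes.read_camera(name): name is "side" or "top" or "wrist"; returns a dict with "pixels" (384x512x3 uint8, red, green, blue), "mtx" (3x3 intrinsics, pixels), "origin" and "orientation" of the camera in the world. Camera axes: x right, y down, z forward; pixel columns grow to the right and rows downward; lengths in m; the calibration is good to about 2 mm. A picture is of the moment at which its call begins. There is no depth.
- env.sign_off(): hands the job in; it is judged then, once.
Trained networks look in a picture, given as the dict that the camera call returned (one of the last four; its "shot" number tells which), for a name from the list of things; names that differ only in an ending like _2 or _b are one class to them, and where a whole thing is asked for, a point or a joint stands for the part that bears it (a point fixed in the world has none). Each returns a list of dicts, best first, with "p" (0 to 1); they miss things now and then, are a little off and sometimes report something else, mostly with a low value. They report only what shows in the picture. A call takes as long as a camera call. They do not tell look-alikes from the thing itself.
- models.search_frame(picture, target): "centre" ([column, row] in pixels, amid what is visible of it).
- models.cut_out(picture, target): "pixels" (384x512 bool, what is visible of it) and "centre" ([column, row] in pixels, amid what is visible of it).
The state is a dict: "time_s": time; "qpos": joint angles; "joint_velocities": joint speeds; "effort": joint torques, N m; "tool_pos": TCP position; "tool_rot": TCP orientation; "force": force on the tool from outside, world axes, zero at the start; "wrist_torque": the same for the moment, N m; "grip_width": finger opening in m; "grasp_force": force on a finger pad.
Only numpy, scipy, OpenCV 4.12 (cv2) and the standard library are available. Lean on these libraries where they do the work, as an engineer would, in place of code of your own. Each camera call takes 0.05 s, during which the arm holds its last target. There are 200 camera calls.

## Working session

There is one attempt and no reset: what is moved stays moved. The work goes in short steps, Python scripts to look and compute and a tool call to move; the robot and the scene stay as the last step left them, time stands still between calls to the robot, and variables do not carry over. Pictures are saved under pics/ and viewed, at most 10 in all, crops included, and the job is handed in when it is done.

Besides the shell and the picture viewer there is one more tool, called by a JSON object that holds its "api" and its "payload". drive_tool: Moves the arm, as the interface text tells. Its arguments: {"type":"object","properties":{"angular":{"type":"array","items":{"type":"array","items":{"type":"number"}}},"delta_pos":{"type":"array","items":{"type":"array","items":{"type":"number"}}},"gripper":{"type":"array","items":{"type":"number"}},"squeeze":{"type":"number"}},"required":["angular","delta_pos","gripper"]}

```bash
mkdir -p pics; cat > h.py <<'E'
import numpy as np,cv2
from cell import telemetry, eyes, env, models
from scipy.spatial.transform import Rotation as R
def cam(c):
    o=np.array(c["orientation"],float)
    M=o if o.shape==(3,3) else R.from_euler('xyz',o,degrees=True).as_matrix()
    return np.array(c["mtx"]),np.array(c["origin"]),M
def ray(c,px):
    K,t,M=cam(c); d=M@np.linalg.solve(K,[px[0],px[1],1.]); return t,d/np.linalg.norm(d)
def atz(c,px,z):
    t,d=ray(c,px); return t+d*(z-t[2])/d[2]
def tri(l):
    A=np.zeros((3,3));b=np.zeros(3)
    for c,px in l:
        t,d=ray(c,px);P=np.eye(3)-np.outer(d,d);A+=P;b+=P@t
    return np.linalg.solve(A,b)
def proj(c,p):
    K,t,M=cam(c); q=K@(M.T@(np.array(p)-t)); return q[:2]/q[2]
E
python3 - <<'E'
from h import *
print(telemetry.get_obs(),env.finger_overhang)
ims=[]
for n in("side","top"):
    c=eyes.read_camera(n); print(n,c["origin"],c["orientation"],c["mtx"])
    ims.append(c["pixels"])
    for t in("eye","carrier","muffin_a","lifter_grip","lifter_tip","prong_near","prong_far","stand","shaker","honey","cup"):
        print(t,[(np.round(d["centre"],1).tolist(),round(d["p"],2)) for d in models.search_frame(c,t)])
for n,i in zip("st",ims): cv2.imwrite(f"pics/{n}0.png",cv2.resize(i[...,::-1],(800,600)))
E
```

```text
{'time_s': 0.0, 'qpos': array([-68.75146213,  18.43876144,  -4.01479464,  83.17549116,
         1.29235768,  78.54003398,  -3.2583349 ]), 'joint_velocities': array([ 0.04136991, -0.00854324, -0.01790116,  0.01488609,  0.02619703,
       -0.05029422, -0.0363634 ]), 'effort': array([-1.23783651e-03, -4.91283023e+01, -4.04572953e-01, -3.12526953e+01,
       -6.38540718e-02,  4.39358479e-02,  1.76492090e-04]), 'tool_pos': array([0.22685858, 0.60856253, 0.23545958]), 'tool_rot': array([-1.79890806e+02,  3.40091347e-03,  1.59561666e+02]), 'force': array([-0.2398267 ,  0.17707896,  0.00730415]), 'wrist_torque': array([-0.00149485, -0.04891346, -0.01836807]), 'grasp_force': 0.0, 'grip_width': 0.08705586919742798} 0.014
side [ 0.33559887 -0.86958885  0.59272497] [-115.48217983   -1.29631005  -13.11603567] [[378.67320625   0.         252.89922924]
 [  0.         378.67320625 188.3646702 ]
 [  0.           0.           1.        ]]
eye [([215.8, 198.6], 0.88)]
carrier [([215.3, 199.3], 0.7)]
muffin_a [([227.0, 281.9], 0.79), ([217.0, 176.9], 0.78), ([230.8, 190.7], 0.65)]
lifter_grip [([226.1, 
[... 289 characters left out ...]
93521 1.06473253] [-1.66135062e+02 -1.65900608e-01 -8.81836658e+01] [[370.54973319   0.         251.43291228]
 [  0.         370.54973319 186.99542436]
 [  0.           0.           1.        ]]
eye [([185.2, 223.3], 0.63)]
carrier [([188.0, 220.1], 0.87)]
muffin_a [([352.4, 245.7], 0.86), ([159.6, 216.4], 0.76), ([205.8, 212.9], 0.75)]
lifter_grip [([297.4, 228.4], 0.67)]
lifter_tip [([294.5, 232.5], 0.53)]
prong_near [([299.7, 229.0], 0.59), ([183.5, 223.3], 0.44)]
prong_far [([297.7, 228.4], 0.55)]
stand [([288.3, 237.5], 0.94), ([207.9, 212.6], 0.54)]
shaker [([243.1, 161.1], 0.5), ([297.8, 226.3], 0.23)]
honey [([176.8, 148.7], 0.74), ([296.0, 227.9], 0.51)]
cup [([325.6, 151.1], 0.64)]
```

View pics/s0.png

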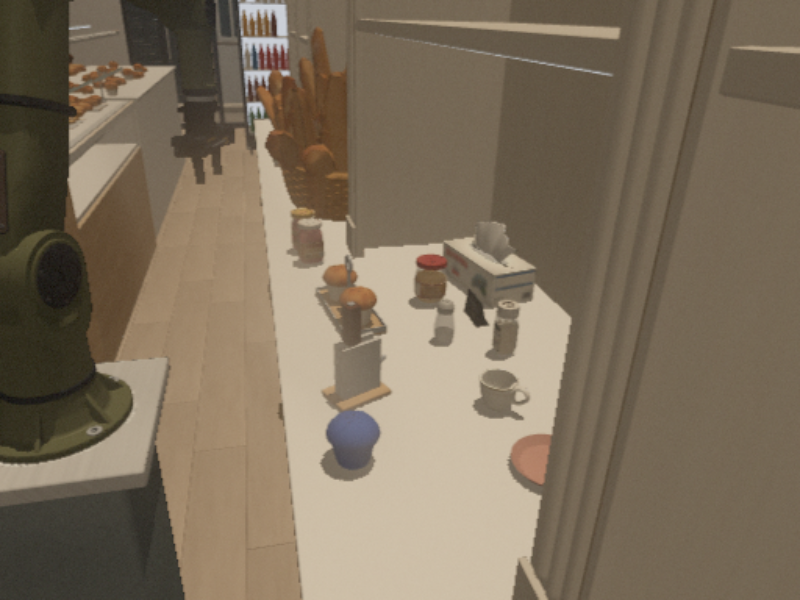

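View pics/t0.png

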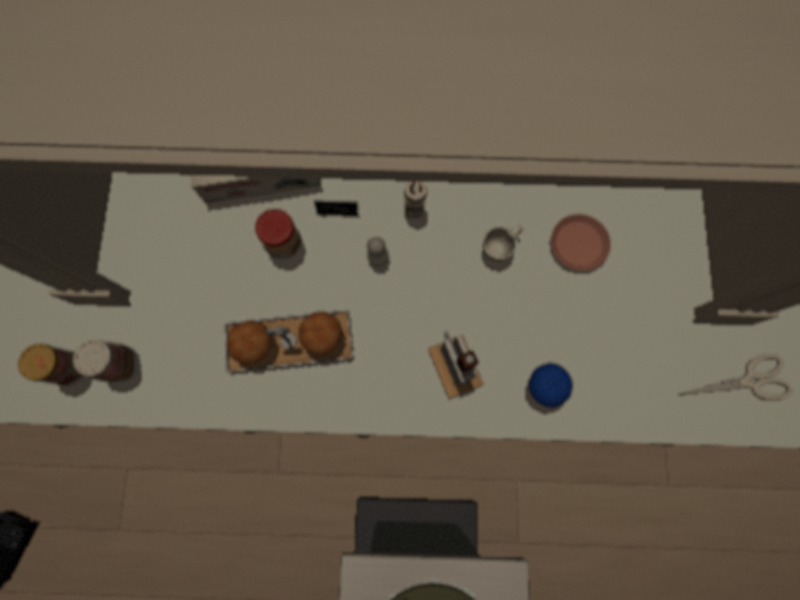

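The side view shows the stand with its wooden-grip lifter at about (355,330) in the 800x600 picture. The carrier with two brown muffins is at (350,300), and the blue look-alike muffin is at (353,437). The top view shows the carrier at (288,342), the stand and lifter at (457,362), and the blue muffin at (550,386).

```bash
python3 - <<'E'
from h import *
s=eyes.read_camera("side");t=eyes.read_camera("top")
k=512/800
def f(c,n,i=0):
    return models.search_frame(c,n)[i]["centre"]
print("eye tri",tri([(s,f(s,"eye")),(t,f(t,"eye"))]),"top@.115",atz(t,f(t,"eye"),.115),atz(s,f(s,"eye"),.115))
print("grip tri",tri([(s,f(s,"lifter_grip")),(t,f(t,"lifter_grip"))]),atz(t,f(t,"lifter_grip"),.14),atz(t,f(t,"lifter_grip"),.175))
for p in ([159.6,216.4],[205.8,212.9]): print("muf",atz(t,p,.086))
for n,z in(("shaker",.09),("honey",.1),("cup",.05)): print(n,tri([(s,f(s,n)),(t,f(t,n))]))
for n in ("carrier","stand"):
    for c in(t,):
        m=models.cut_out(c,n)[0]; q=np.argwhere(m["pixels"])[:,::-1].astype(np.float32)
        r=cv2.minAreaRect(q);b=cv2.boxPoints(r);print(n,len(q),b.round(1).tolist(),[atz(c,x,.01)[:2].round(3).tolist() for x in b])
im=t["pixels"][190:275,130:330,::-1]
cv2.imwrite("pics/tz.png",cv2.convertScaleAbs(cv2.resize(im,None,fx=4,fy=4,interpolation=2),alpha=1.6))
E
```

```text
eye tri [0.49133124 0.27379224 0.01839561] top@.115 [0.48183023 0.25573223 0.115     ] [0.46175929 0.08087086 0.115     ]
grip tri [ 0.47048378 -0.03908345  0.14019428] [ 0.47055707 -0.03911329  0.14      ] [ 0.46596078 -0.03460745  0.175     ]
muf [0.50201225 0.32693412 0.086     ]
muf [0.51541297 0.20443315 0.086     ]
shaker [0.67019383 0.11373542 0.04511874]
honey [0.70976287 0.29824667 0.05319276]
cup [ 0.71294376 -0.11665006  0.03499424]
carrier 1192 [[142.39999389648438, 206.60000610351562], [221.8000030517578, 196.60000610351562], [225.89999389648438, 229.3000030517578], [146.5, 239.1999969482422]] [[0.541, 0.398], [0.578, 0.17], [0.483, 0.154], [0.448, 0.377]]Traceback (most recent call last):
  File "<stdin>", line 12, in <module>
IndexError: list index out of range
```

```bash
python3 - <<'E'
from h import *
t=eyes.read_camera("top");s=eyes.read_camera("side")
for z in(.05,.09,.115,.135): print(z,proj(t,[.511,.269,z]).round(1),proj(s,[.511,.269,z]).round(1))
a=t["pixels"][190:270,130:330,::-1];b=s["pixels"][150:270,185:265,::-1]
a=cv2.resize(a,None,fx=4,fy=4,interpolation=2); b=cv2.resize(b,None,fx=2.2,fy=2.2,interpolation=2)
o=np.zeros((600,800,3),np.uint8);o[:320]=a;o[320:320+264,:b.shape[1]]=b
b2=cv2.resize(s["pixels"][155:225,195:255,::-1],None,fx=4,fy=4,interpolation=2);o[320:600,300:540]=b2
cv2.imwrite("pics/tz.png",cv2.convertScaleAbs(o,alpha=1.5))
E
```

```text
0.05 [183.9 216. ] [223.1 186.5]
0.09 [181.3 213.5] [223.  175.6]
0.115 [179.5 211.9] [222.9 168.6]
0.135 [178.1 210.5] [222.8 162.9]
```

View pics/tz.png

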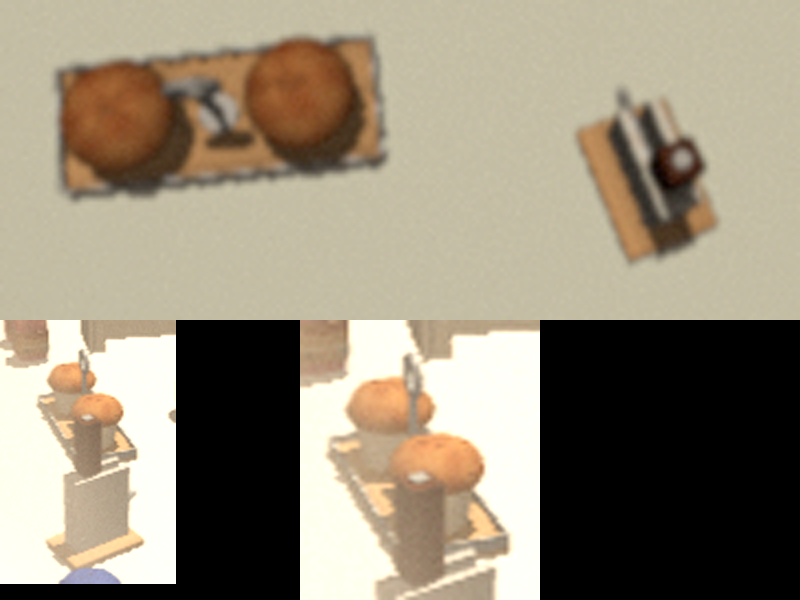

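The top crop puts the eye at (192,88), which is full-picture (178,212), and the side crop puts it at (411,372), or (222.8,168). Both agree with an eye at (0.511, 0.269, 0.115).

Candidate muffins are two brown ones on the carrier, at (159,216) and (206,213), and a blue one at (352,246) that I will leave alone. There is only one lifter: its dark grip is at about (300,230) and its prong tip shows at (285.5,214).

```bash
python3 - <<'E'
from h import *
t=eyes.read_camera("top")
P=lambda u,v,z:atz(t,[130+u/4,190+v/4],z)
g=P(683,160,.175);tip=P(622,92,.057);print(g,tip,np.hypot(*(tip-g)[:2]),np.degrees(np.arctan2(*(tip-g)[[1,0]])))
a,b=P(580,135,.01),P(632,262,.01);c=P(715,225,.01)
print(a,b,c,np.hypot(*(a-b)[:2]),np.hypot(*(c-b)[:2]),np.degrees(np.arctan2(*(a-b)[[1,0]])),"centre",(a+c)/2)
y=np.radians(159.56);T=np.array([[np.cos(y),np.sin(y)],[np.sin(y),-np.cos(y)]])  # rows tool x,y
p0=np.array([.2269,.6086])
for q in([.46,.34],[.462,-.036]):
    print(T@(np.array(q)-p0)*100);p0=np.array(q)
E
```

```text
[ 0.46605722 -0.0376136   0.175     ] [ 0.52712739 -0.0112156   0.057     ] 0.06653135613299002 23.37674863017528
[0.50330165 0.01427875 0.01      ] [ 0.41494476 -0.02364382  0.01      ] [ 0.44252902 -0.08197532  0.01      ] 0.09615124103749911 0.06452484099773952 23.22889675985577 centre [ 0.47291533 -0.03384828  0.01      ]
[-31.22258403 -17.02838649]
[-13.31831689 -35.16279903]
```

{"api": "drive_tool", "payload": {"angular": [[0, 0, 0], [0, 0, 0], [0, 0, 0], [0, 0, 0], [0, 0, 0], [0, 0, 0], [0, 0, 0], [0, 0, 0], [0, 0, 0], [0, 0, 0], [0, 0, 0], [0, 0, 0], [0, 0, 0], [0, 0, 0], [0, 0, 0], [0, 0, 0], [0, 0, 0], [0, 0, 0], [0, 0, 0], [0, 0, 0]], "delta_pos": [[-2, -1.1, -0.8], [-3.9, -2.13, -0.8], [-3.9, -2.13, -0.8], [-3.9, -2.13, -0.8], [-3.9, -2.13, -0.8], [-3.9, -2.13, -0.8], [-3.9, -2.13, -0.8], [-3.9, -2.13, -0.8], [-1.9, -1.0, 0], [-1.33, -3.52, 0], [-1.33, -3.52, 0], [-1.33, -3.52, 0], [-1.33, -3.52, 0], [-1.33, -3.52, 0], [-1.33, -3.52, 0], [-1.33, -3.52, 0], [-1.33, -3.52, 0], [-1.33, -3.52, 0], [-1.33, -3.52, 0], [0, 0, 0]], "gripper": [8.7, 8.7, 8.7, 8.7, 8.7, 8.7, 8.7, 8.7, 8.7, 8.7, 8.7, 8.7, 8.7, 8.7, 8.7, 8.7, 8.7, 8.7, 8.7, 8.7]}}

```text
time_s: 4.25
tool_pos: [0.4614, -0.0417, 0.3012]
tool_rot: [-180.0, 0.1, 159.0]
force: [-0.3, 0.7, -0.4]
grip_width: 0.0871
grasp_force: 0.0
```

{"api": "drive_tool", "payload": {"angular": [[0, 0, 0.13], [0, 0, 0.135], [0, 0, 0.135], [0, 0, 0.135], [0, 0, 0.135], [0, 0, 0.137], [0, 0, 0], [0, 0, 0]], "delta_pos": [[0, 0, 0], [0, 0, 0], [0, 0, 0], [0, 0, 0], [0, 0, 0], [0, 0, 0], [0, 0, 0], [0, 0, 0]], "gripper": [8.7, 8.7, 8.7, 8.7, 8.7, 8.7, 8.7, 8.7]}}

```text
time_s: 5.05
tool_pos: [0.4617, -0.0353, 0.3006]
tool_rot: [180.0, -0.0, 113.5]
force: [-0.3, -0.7, -0.6]
grip_width: 0.0865
grasp_force: 0.0
```

```bash
python3 - <<'E'
from h import *
o=telemetry.get_obs();print(o["time_s"],o["tool_pos"],o["tool_rot"],o["qpos"])
w=eyes.read_camera("wrist");print(w["origin"],w["orientation"])
for n in("lifter_grip","lifter_tip","stand"): print(n,[(np.round(d["centre"],1).tolist(),round(d["p"],2)) for d in models.search_frame(w,n)])
g=proj(w,[.466,-.037,.175]);print(g,proj(w,[.527,-.011,.055]))
im=w["pixels"][...,::-1].copy();cv2.imwrite("pics/w1.png",im)
E
```

```text
5.05 [ 0.46168098 -0.03528056  0.3006451 ] [ 1.79984840e+02 -3.87452911e-03  1.13523030e+02] [-25.60442437  -7.49749896  24.33359867 103.26997913   3.0922279
  83.56475728  21.72179457]
[0.43321159 0.03116693 0.44803338] [1.64752679e+02 6.22002625e-03 2.35195870e+01]
lifter_grip [([501.4, 15.3], 0.71), ([256.7, 187.0], 0.58)]
lifter_tip [([258.9, 186.5], 0.71)]
stand [([265.7, 162.8], 0.6), ([383.4, 16.5], 0.32)]
[255.15180275 195.06317752] [303.03646417 171.88387977]
```

View pics/w1.png

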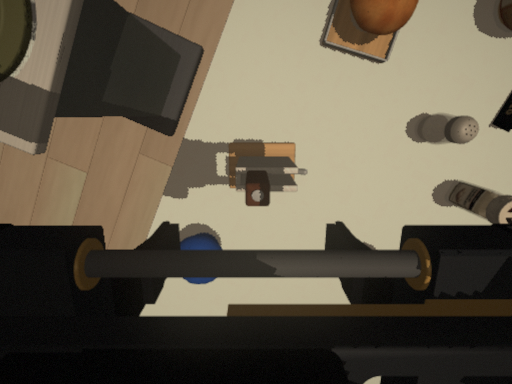

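The wrist view shows the grip top at (257,196), against a prediction of (255,195). Plates and prong lie horizontal in the image, so the yaw is right, and I descend with a small correction.

{"api": "drive_tool", "payload": {"angular": [[0, 0, 0], [0, 0, 0], [0, 0, 0], [0, 0, 0], [0, 0, 0], [0, 0, 0], [0, 0, 0], [0, 0, 0], [0, 0, 0], [0, 0, 0], [0, 0, 0], [0, 0, 0], [0, 0, 0], [0, 0, 0], [0, 0, 0]], "delta_pos": [[-0.3, 0.4, 1.5], [0, 0, 4], [0, 0, 4], [0, 0, 4], [0, 0, 2], [0, 0, 1], [0, 0, 0], [0, 0, 0], [0, 0, 0], [0, 0, 0], [0, 0, 0], [0, 0, 0], [0, 0, 0], [0, 0, 0], [0, 0, 0]], "gripper": [8.7, 8.7, 8.7, 8.7, 8.7, 8.7, 8.7, 0.5, 0.5, 0.5, 0.5, 0.5, 0.5, 0.5, 0.5], "squeeze": 55}}

```text
time_s: 6.75
tool_pos: [0.4665, -0.0367, 0.1356]
tool_rot: [180.0, -0.0, 113.3]
force: [1.1, -0.3, 1.0]
grip_width: 0.0311
grasp_force: 0.0
```

{"api": "drive_tool", "payload": {"angular": [[0, 0, 0], [0, 0, 0], [0, 0, 0], [0, 0, 0], [0, 0, 0]], "delta_pos": [[0, 0, 0], [0, 0, 0], [0, 0, 0], [0, 0, 0], [0, 0, 0]], "gripper": [0.5, 0.5, 0.5, 0.5, 0.5]}}

```text
time_s: 7.25
tool_pos: [0.4666, -0.0367, 0.1356]
tool_rot: [180.0, -0.0, 113.3]
force: [0.5, 0.3, -0.1]
grip_width: 0.0233
grasp_force: 55.0
```

{"api": "drive_tool", "payload": {"angular": [[0, 0, 0], [0, 0, 0], [0, 0, 0], [0, 0, 0], [0, 0, 0], [0, 0, 0], [0, 0, 0], [0, 0, 0], [0, 0, 0]], "delta_pos": [[0, 0, -0.5], [0, 0, -1], [0, 0, -2], [0, 0, -2], [0, 0, -2], [0, 0, -2], [0, 0, -1], [0, 0, 0], [0, 0, 0]], "gripper": [0.5, 0.5, 0.5, 0.5, 0.5, 0.5, 0.5, 0.5, 0.5]}}

```text
time_s: 8.15
tool_pos: [0.4662, -0.0368, 0.2401]
tool_rot: [-180.0, -0.0, 113.3]
force: [-1.1, 1.1, -2.3]
grip_width: 0.024
grasp_force: 55.0
```

```bash
python3 - <<'E'
from h import *
o=telemetry.get_obs();print(o["time_s"],o["tool_pos"],o["tool_rot"],o["force"],o["wrist_torque"],o["grip_width"],o["grasp_force"])
y=np.radians(o["tool_rot"][2]);T=np.array([[np.cos(y),np.sin(y)],[np.sin(y),-np.cos(y)]])
a=np.radians(8);u=np.array([np.cos(a),np.sin(a)])
eye=np.array([.511,.269]); org=eye-u*.09   # pre-insert: tip 24 mm short of eye centre
print(org,T@(org-o["tool_pos"][:2])*100)
s=eyes.read_camera("side");t=eyes.read_camera("top")
for c in(s,t):
  m=models.cut_out(c,"carrier");print(len(m))
  if m: q=np.argwhere(m[0]["pixels"])[:,::-1].astype(np.float32);b=cv2.boxPoints(cv2.minAreaRect(q));print([atz(c,x,.018)[:2].round(3).tolist() for x in b])
E
```

```text
8.15 [ 0.46623243 -0.03675562  0.24011169] [-1.79972409e+02 -1.56417695e-02  1.13319867e+02] [-1.07726373  1.13063134 -2.30040396] [-0.11855501 -0.01366364 -0.01094735] 0.02396828752795185 54.996307622641325
[0.42187587 0.25647442] [28.68349985  7.53461629]
1
[[0.406, 0.239], [0.46, 0.392], [0.579, 0.179], [0.519, 0.062]]
1
[[0.547, 0.396], [0.574, 0.165], [0.475, 0.152], [0.449, 0.378]]
```

The lifter is out of the stand and held, with its origin at TCP z − 0.0856. Next I move it to the pre-insert stand-off.

{"api": "drive_tool", "payload": {"angular": [[0, 0, 0], [0, 0, 0], [0, 0, 0], [0, 0, 0], [0, 0, 0], [0, 0, 0], [0, 0, 0], [0, 0, 0], [0, 0, 0], [0, 0, 0], [0, 0, 0], [0, 0, 0], [0, 0, 0.05], [0, 0, 0.09], [0, 0, 0.09], [0, 0, 0.055], [0, 0, 0], [0, 0, 0], [0, 0, 0]], "delta_pos": [[1, 0.26, 0], [2, 0.53, 0], [2.8, 0.74, 0], [2.8, 0.74, 0], [2.8, 0.74, 0], [2.8, 0.74, 0], [2.8, 0.74, 0], [2.8, 0.74, 0], [2.8, 0.74, 0], [2.8, 0.74, 0], [2.4, 0.6, 0], [1, 0.28, 0], [0, 0, 0], [0, 0, 0], [0, 0, 0], [0, 0, 0], [0, 0, 0], [0, 0, 0], [0, 0, 0]], "gripper": [0.5, 0.5, 0.5, 0.5, 0.5, 0.5, 0.5, 0.5, 0.5, 0.5, 0.5, 0.5, 0.5, 0.5, 0.5, 0.5, 0.5, 0.5, 0.5]}}

```text
time_s: 10.25
tool_pos: [0.4222, 0.2576, 0.2405]
tool_rot: [-180.0, 0.0, 97.0]
force: [-0.3, -0.5, -1.0]
grip_width: 0.0233
grasp_force: 55.0
```

```bash
python3 - <<'E'
from h import *
o=telemetry.get_obs();p=o["tool_pos"];print(o["time_s"],p,o["tool_rot"],o["grasp_force"])
a=np.radians(o["tool_rot"][2]-90);org=p-[0,0,.0856];tip=org+[.066*np.cos(a),.066*np.sin(a),.005]
s=eyes.read_camera("side");t=eyes.read_camera("top");w=eyes.read_camera("wrist")
for n,c in zip("stw",(s,t,w)):
    print(n,"tip",proj(c,tip).round(1),"eye",proj(c,[.511,.269,.115]).round(1),
     [(x,[(np.round(d["centre"],1).tolist(),round(d["p"],2)) for d in models.search_frame(c,x)][:2]) for x in("lifter_tip","eye")])
o=np.zeros((600,800,3),np.uint8)
o[:300,:400]=cv2.resize(w["pixels"],(400,300))
o[:300,400:]=cv2.resize(s["pixels"][130:205,170:270],(400,300),interpolation=2)
o[300:,:400]=cv2.resize(t["pixels"][175:250,130:230],(400,300),interpolation=2)
c=proj(w,[.511,.269,.115]).astype(int);x0,y0=np.clip(c-[60,45],0,[392,294])
print(x0,y0);o[300:,400:]=cv2.resize(w["pixels"][y0:y0+90,x0:x0+120],(400,300),interpolation=2)
cv2.imwrite("pics/p2.png",cv2.convertScaleAbs(o[...,::-1],alpha=1.3))
E
```

```text
10.25 [0.42220876 0.25755503 0.24049475] [-1.79992931e+02  7.31566253e-03  9.70265178e+01] 54.996283734217286
s tip [215.7 156.5] eye [222.9 168.6] [('lifter_tip', [([196.2, 136.4], 0.81)]), ('eye', [([218.6, 200.6], 0.57), ([226.5, 238.7], 0.53)])]
t tip [176.8 218.1] eye [179.5 211.9] [('lifter_tip', []), ('eye', [([192.2, 220.7], 0.68)])]
w tip [332.9 206.1] eye [345.  191.4] [('lifter_tip', [([259.5, 239.9], 0.74)]), ('eye', [])]
284 146
```

View pics/p2.png

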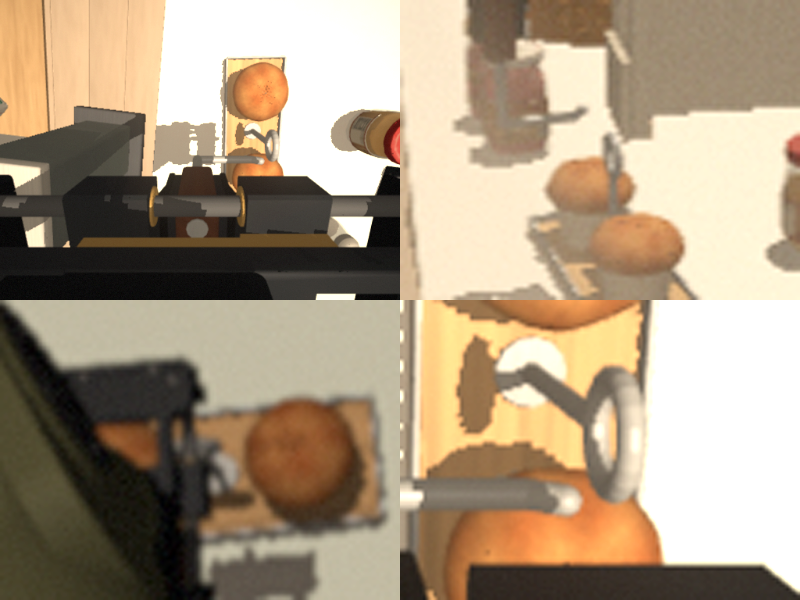

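The wrist crop shows the prong tip at wrist pixel (333.5,206), predicted (332.9,206.1). The ring centre is near (348.5,186.5), predicted (345,191), so the eye estimate needs a small correction.

```bash
python3 - <<'E'
from h import *
s=eyes.read_camera("side");w=eyes.read_camera("wrist");t=eyes.read_camera("top")
print("eye",tri([(s,[223.2,168]),(w,[348.5,186.5])]),tri([(s,[223.2,168]),(w,[348.5,186.5]),(t,[178,212])]),atz(w,[348.5,186.5],.115))
print("tip",tri([(s,[215.8,158]),(w,[333.5,206])]),atz(w,[333.5,206],.16))
E
```

```text
eye [0.51309009 0.27427708 0.11490548] [0.51220454 0.27367855 0.11493728] [0.51337745 0.2742746  0.115     ]
tip [0.48866468 0.26468521 0.1554743 ] [0.48820116 0.26586025 0.16      ]
```

{"api": "drive_tool", "payload": {"angular": [[0, 0, 0], [0, 0, 0], [0, 0, 0], [0, 0, 0], [0, 0, 0], [0, 0, 0]], "delta_pos": [[0.5, 0, 0.5], [0, 0, 1.3], [0, 0, 1.3], [0, 0, 1], [0, 0, 0], [0, 0, 0]], "gripper": [0.5, 0.5, 0.5, 0.5, 0.5, 0.5]}}

```text
time_s: 11.45
tool_pos: [0.4215, 0.2626, 0.1991]
tool_rot: [-180.0, 0.0, 97.0]
force: [-0.7, -0.9, -1.6]
grip_width: 0.0237
grasp_force: 55.0
```

```bash
python3 - <<'E'
from h import *
o=telemetry.get_obs();p=o["tool_pos"];print(o["time_s"],p,o["tool_rot"],o["grasp_force"])
a=np.radians(o["tool_rot"][2]-90);u=np.array([np.cos(a),np.sin(a),0]);org=p-[0,0,.0856];tip=org+.066*u+[0,0,.005]
s=eyes.read_camera("side");w=eyes.read_camera("wrist")
e=np.array([.513,.2738,.115]);print(org,(e-org)@u,(e-org)@np.array([-u[1],u[0],0]))
o=np.zeros((600,800,3),np.uint8)
for i,c in enumerate((s,w)):
    x0,y0=(tip*0+0)[:2].astype(int)+np.round(proj(c,e)-[(25,25),(65,65)][i]).astype(int)
    n=[50,130][i];y0=min(y0,384-n)
    o[:400,i*400:i*400+400]=cv2.resize(c["pixels"][y0:y0+n,x0:x0+n],(400,400),interpolation=2)
    print("sw"[i],x0,y0,400/n,"tip",proj(c,tip).round(1),"eye",proj(c,e).round(1),"prong at eye",proj(c,org+u*.09).round(1))
cv2.imwrite("pics/p3.png",cv2.convertScaleAbs(o[:400,:,::-1],alpha=1.2))
E
```

```text
11.45 [0.42147957 0.26256269 0.19913217] [-1.79960797e+02  2.35200815e-02  9.69854310e+01] 54.99622330069542
[0.42147957 0.26256269 0.11353217] 0.09220773388802225 2.345547255649484e-05
s 198 143 8.0 tip [215.5 167.9] eye [223.3 168. ] prong at eye [222.6 168.5]
w 298 140 3.076923076923077 tip [332.3 206. ] eye [362.8 204.6] prong at eye [359.5 204.1]
```

View pics/p3.png

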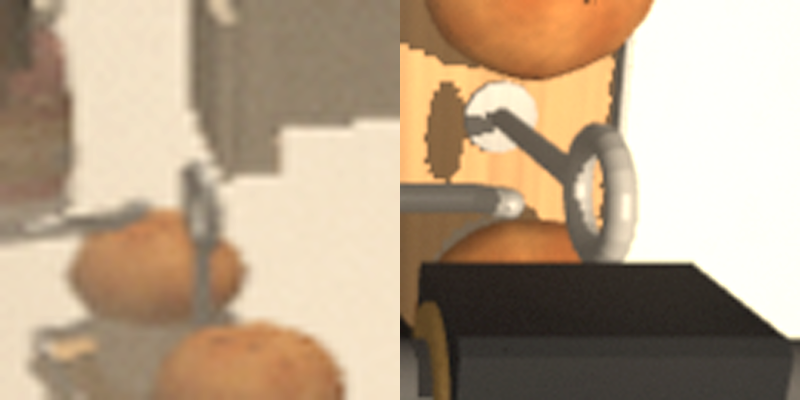

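The ring centre is at wrist pixel (363.6,202.7), and the prong line passes within about 1 mm of it. The side view suggests the tip sits about 1.5 px lower than nominal, so I raise by 2 mm and insert in stages, watching the force.

{"api": "drive_tool", "payload": {"angular": [[0, 0, 0], [0, 0, 0], [0, 0, 0], [0, 0, 0], [0, 0, 0], [0, 0, 0], [0, 0, 0]], "delta_pos": [[0.05, 0, -0.2], [0, 0.8, 0], [0, 0.8, 0], [0, 0.8, 0], [0, 0.6, 0], [0, 0.4, 0], [0, 0, 0]], "gripper": [0.5, 0.5, 0.5, 0.5, 0.5, 0.5, 0.5]}}

```text
time_s: 12.25
tool_pos: [0.4559, 0.2673, 0.2014]
tool_rot: [-180.0, 0.0, 97.0]
force: [-0.7, -1.0, -1.6]
grip_width: 0.0238
grasp_force: 55.0
```

```bash
python3 - <<'E'
from h import *
o=telemetry.get_obs();p=o["tool_pos"];print(o["time_s"],p,o["force"],o["grasp_force"])
a=np.radians(o["tool_rot"][2]-90);u=np.array([np.cos(a),np.sin(a),0]);org=p-[0,0,.0856];tip=org+.066*u+[0,0,.005]
s=eyes.read_camera("side");w=eyes.read_camera("wrist")
e=np.array([.513,.2738,.115]);print((e-org)@u)
o=np.zeros((400,800,3),np.uint8)
for i,c in enumerate((s,w)):
    x0,y0=np.round(proj(c,e)-[(25,25),(50,50)][i]).astype(int)
    n=[50,100][i];y0=min(y0,384-n)
    o[:,i*400:i*400+400]=cv2.resize(c["pixels"][y0:y0+n,x0:x0+n],(400,400),interpolation=2)
    print("sw"[i],x0,y0,400/n,"tip",proj(c,tip).round(1),"eye",proj(c,e).round(1))
cv2.imwrite("pics/p4.png",cv2.convertScaleAbs(o[...,::-1],alpha=1.2))
E
```

```text
12.25 [0.45588493 0.26725529 0.20135786] [-0.66156341 -1.04481111 -1.57015953] 54.99614277854562
0.05748727351504671
s 198 143 8.0 tip [225.7 166. ] eye [223.3 168. ]
w 271 154 4.0 tip [333.5 206.1] eye [321.4 204.5]
```

View pics/p4.png

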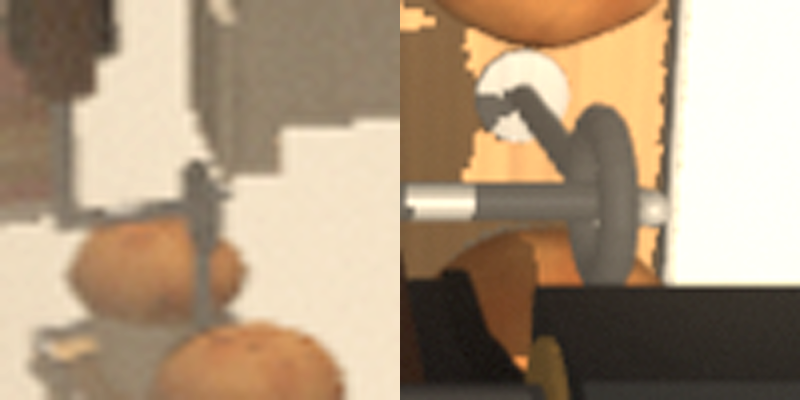

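The prong has passed through the ring: in the wrist crop the tip emerges at (655,207) beyond it, with no contact force. I push it fully in, then lift slowly.

{"api": "drive_tool", "payload": {"angular": [[0, 0, 0], [0, 0, 0], [0, 0, 0], [0, 0, 0], [0, 0, 0]], "delta_pos": [[0, 0.6, 0], [0, 0.6, 0], [0, 0.6, 0], [0, 0.5, 0], [0, 0, 0]], "gripper": [0.5, 0.5, 0.5, 0.5, 0.5]}}

```text
time_s: 12.85
tool_pos: [0.4789, 0.2701, 0.2015]
tool_rot: [180.0, 0.0, 97.0]
force: [-0.6, -0.1, -1.6]
grip_width: 0.0238
grasp_force: 55.0
```

{"api": "drive_tool", "payload": {"angular": [[0, 0, 0], [0, 0, 0], [0, 0, 0], [0, 0, 0], [0, 0, 0], [0, 0, 0], [0, 0, 0], [0, 0, 0], [0, 0, 0], [0, 0, 0], [0, 0, 0], [0, 0, 0]], "delta_pos": [[0, 0, -0.2], [0, 0, -0.2], [0, 0, -0.2], [0, 0, -0.2], [0, 0, -0.2], [0, 0, -0.2], [0, 0, -0.2], [0, 0, -0.2], [0, 0, -0.2], [0, 0, -0.2], [0, 0, 0], [0, 0, 0]], "gripper": [0.5, 0.5, 0.5, 0.5, 0.5, 0.5, 0.5, 0.5, 0.5, 0.5, 0.5, 0.5], "squeeze": 60}}

```text
time_s: 14.05
tool_pos: [0.4782, 0.2702, 0.2217]
tool_rot: [180.0, -0.0, 97.0]
force: [-0.6, -0.0, -5.3]
grip_width: 0.0236
grasp_force: 60.0
```

```bash
python3 - <<'E'
from h import *
o=telemetry.get_obs();print(o["time_s"],o["tool_pos"],o["tool_rot"],o["force"],o["wrist_torque"],o["grasp_force"])
s=eyes.read_camera("side");w=eyes.read_camera("wrist")
o=np.zeros((400,800,3),np.uint8)
o[:,:400]=cv2.resize(s["pixels"][130:230,180:280],(400,400),interpolation=2)
o[:,400:]=cv2.resize(w["pixels"][40:300,200:460],(400,400),interpolation=2)
cv2.imwrite("pics/p5.png",cv2.convertScaleAbs(o[...,::-1],alpha=1.2))
E
```

```text
14.05 [0.47816319 0.27018879 0.22165104] [ 1.79989532e+02 -7.23771496e-03  9.69917774e+01] [-0.55076029 -0.03651702 -5.30104026] [-0.08231485  0.20443706 -0.02939199] 59.99838665127754
```

View pics/p5.png

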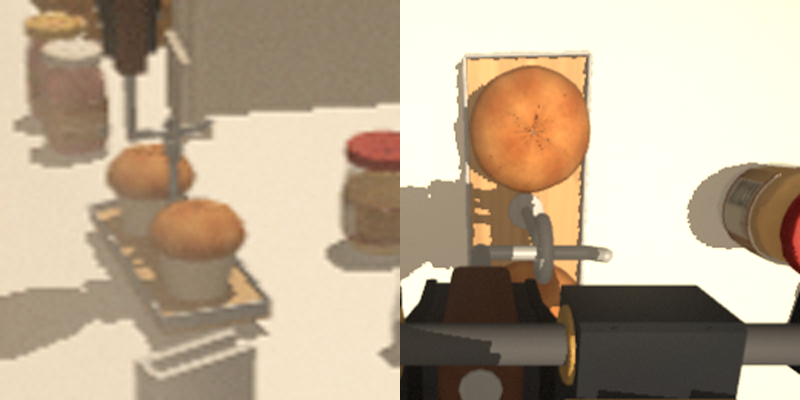

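The carrier hangs level with both muffins on it, and the wrist force of −5.3 N is the full load. I raise it further.

{"api": "drive_tool", "payload": {"angular": [[0, 0, 0], [0, 0, 0], [0, 0, 0], [0, 0, 0], [0, 0, 0], [0, 0, 0], [0, 0, 0], [0, 0, 0], [0, 0, 0], [0, 0, 0], [0, 0, 0], [0, 0, 0], [0, 0, 0], [0, 0, 0], [0, 0, 0], [0, 0, 0], [0, 0, 0], [0, 0, 0], [0, 0, 0], [0, 0, 0]], "delta_pos": [[0, 0, -0.1], [0, 0, -0.2], [0, 0, -0.3], [0, 0, -0.4], [0, 0, -0.5], [0, 0, -0.5], [0, 0, -0.5], [0, 0, -0.5], [0, 0, -0.5], [0, 0, -0.5], [0, 0, -0.5], [0, 0, -0.5], [0, 0, -0.5], [0, 0, -0.5], [0, 0, -0.5], [0, 0, -0.4], [0, 0, -0.3], [0, 0, -0.2], [0, 0, -0.1], [0, 0, 0]], "gripper": [0.5, 0.5, 0.5, 0.5, 0.5, 0.5, 0.5, 0.5, 0.5, 0.5, 0.5, 0.5, 0.5, 0.5, 0.5, 0.5, 0.5, 0.5, 0.5, 0.5]}}

```text
time_s: 16.15
tool_pos: [0.4782, 0.2702, 0.2966]
tool_rot: [180.0, -0.0, 97.0]
force: [-0.0, 0.4, -5.6]
grip_width: 0.0236
grasp_force: 60.0
```

{"api": "drive_tool", "payload": {"angular": [[0, 0, 0], [0, 0, 0], [0, 0, 0], [0, 0, 0], [0, 0, 0], [0, 0, 0], [0, 0, 0], [0, 0, 0], [0, 0, 0], [0, 0, 0], [0, 0, 0], [0, 0, 0], [0, 0, 0], [0, 0, 0], [0, 0, 0], [0, 0, 0], [0, 0, 0], [0, 0, 0], [0, 0, 0], [0, 0, 0]], "delta_pos": [[0, 0, 0], [0, 0, 0], [0, 0, 0], [0, 0, 0], [0, 0, 0], [0, 0, 0], [0, 0, 0], [0, 0, 0], [0, 0, 0], [0, 0, 0], [0, 0, 0], [0, 0, 0], [0, 0, 0], [0, 0, 0], [0, 0, 0], [0, 0, 0], [0, 0, 0], [0, 0, 0], [0, 0, 0], [0, 0, 0]], "gripper": [0.5, 0.5, 0.5, 0.5, 0.5, 0.5, 0.5, 0.5, 0.5, 0.5, 0.5, 0.5, 0.5, 0.5, 0.5, 0.5, 0.5, 0.5, 0.5, 0.5]}}

```text
time_s: 18.15
tool_pos: [0.4781, 0.2702, 0.2966]
tool_rot: [180.0, -0.0, 97.0]
force: [0.5, 0.2, -5.8]
grip_width: 0.0234
grasp_force: 60.0
```

```bash
python3 - <<'E'
from h import *
o=telemetry.get_obs();print(o["time_s"],o["tool_pos"],o["force"],o["wrist_torque"],o["grasp_force"])
a=eyes.read_camera("wrist")["pixels"].astype(int)
for _ in range(6): w=eyes.read_camera("wrist"); print(np.abs(w["pixels"]-a).mean().round(2),end=" ")
s=eyes.read_camera("side")
o=np.zeros((400,800,3),np.uint8)
o[:,:400]=cv2.resize(s["pixels"][110:230,170:290],(400,400),interpolation=2)
o[:,400:]=cv2.resize(w["pixels"][40:300,200:460],(400,400),interpolation=2)
cv2.imwrite("pics/p6.png",cv2.convertScaleAbs(o[...,::-1],alpha=1.2))
E
```

```text
18.15 [0.47814396 0.27016999 0.2966068 ] [ 0.46648146  0.16652713 -5.75070433] [-0.08341667  0.19189279 -0.00527255] 59.998322082683444
1.02 1.02 1.02 1.02 1.02 1.03
```

View pics/p6.png

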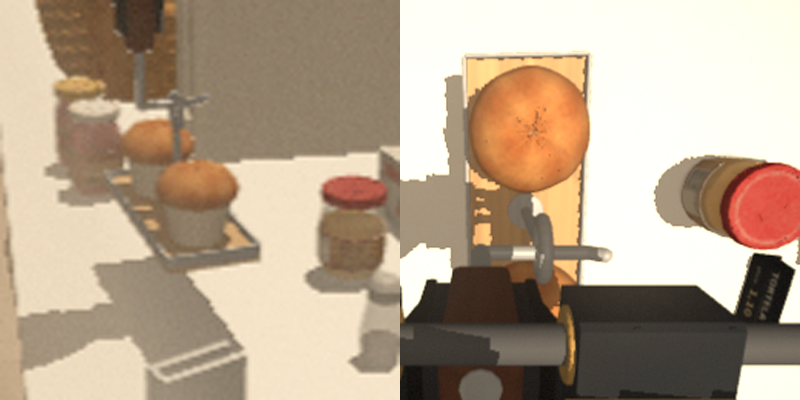

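The carrier hangs still and level about 85 mm up. Both muffins are in place and the bystanders have not been touched, so I hand in.

```bash
python3 -c "
from cell import env
print(env.sign_off())"
```

```text
the job is handed in; nothing more can be done
None
```

The job is handed in: the muffin carrier hangs level and still on the lifter's prong, by my estimate 85 mm above the counter, with both muffins in place and the bystanders untouched.

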